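# Bolt the casting mould shut with the click wrench

### The job

Pick up the click wrench from its wooden rest, set its square socket fully down over the square nut on top of the casting mould, and turn it clockwise until it breaks over with a click. Stop at once when it clicks, without forcing the handle on towards its end stop; then lift the wrench off and lay it back in its rest the way it lay. Press gently and leave the other things on the bench alone.

Things in the scene. Friction and masses are not known exactly. Their poses are not given: they have to be found in the camera images.
- mould: Two-part casting mould in stone grey and cream with an aluminium top plate, 90 x 90 mm, on a plywood foot 110 x 110 mm screwed to the bench; it cannot move. Origin: centre of its underside, on the nut's axis; z up. The top plate is at 76 mm; a round steel washer, 56 mm across, brings the seat of the nut to 79 mm.
- nut: Dark steel square nut in the middle of the mould's top, 30 mm across flats at its foot, 28.4 mm at 20 mm height, then tapering to 22 mm at its top at 25 mm; a stud 14 mm thick stands 6 mm out of it. Origin: on its axis at its underside, on the washer; x, y square to its flats, z up. It turns about z against friction and stays where it is left; clockwise seen from above tightens it.
- nut_corner (a point): A corner of the nut's foot (x = y = 15 mm, z = 0), turning with it. How far the nut must turn until the click differs every time (about 0.3 to 0.9 rad, besides the socket's play) and cannot be seen; the torque to turn it grows slowly from between 0.45 and 0.65 N m at the start to 0.9 N m.
- rest: Fixed dark wooden rest, left or right of the mould: a board 250 x 60 mm, 6 mm thick, with a block under the wrench's head (50 x 60 mm, top at 30 mm) and one under its black grip (30 x 60 mm, 190 mm from the head block's centre, top at 32 mm, side cheeks to 40 mm, 40 mm apart); 150 mm between the blocks are free. Origin: centre of its underside, below the place to grip; x from head to black grip.
- wrench: Head of the loose click wrench: steel block 50 x 50 x 22 mm with a square hole 33 mm wide right through (1.5 mm play to the nut's foot each side, about 0.1 rad either way). Origin: on the hole's axis at the head's underside; x along the straight handle, z up, lying the right way up. Fully on the nut its underside lies on the washer; the handle may point any of four ways.
- wrench_grip (a point): The place to grip, 100 mm from the hole's axis and 13 mm above the head's underside: plain steel handle 20 mm wide, 22 mm high, from 60 to 138 mm along it. When the handle breaks over, this point moves to -y of the head's frame. Handle and head are stiff as one piece up to 0.9 N m (9 N across the handle here).
- creature: Cast cream figure of a creature lying on its side, about 190 mm long; a bystander. Origin: below its belly.
- tub: Round white plastic tub with a lid, 60 mm across, 50 mm high; a bystander. Origin: centre of its underside.
- marker: Marker pen, 125 mm long, 17 mm thick, lying; a bystander. Origin: below its middle.
- wrench_end (a point): Far end of the wrench, 220 mm from the hole's axis, on the black grip 25 mm wide. All of it weighs about 0.5 kg and balances 95 mm from that axis. Past 0.9 N m the handle breaks over about the hole's axis: resistance suddenly falls, to a quarter at the end stop 0.2 rad on (20 mm at the place to grip), where the nut gets overtightened. Let go, it springs back straight.
- rest_head (a point): Middle of the top of the rest's head block (x = -100, z = 30 mm in the rest's frame): the middle of the wrench's head lies here, its handle along the rest's x, its black grip down between the cheeks.
Things that resemble listed ones, but are neither listed nor needed, are in the scene too. Of the things that look like the mould, the larger one is meant.

How it is judged (in metres and radians):
On the way, in this order (a step that is already met when the one before it is completed fails the run):
1. the wrench's socket sits fully down on the nut (horizontal distance between wrench and nut below 0.004 m and z of wrench in the frame of nut below 0.005 m and angle between wrench's own z axis and vertical below 0.1 rad), for 0.1 s.
2. the nut is turned and the wrench breaks over while it sits on the nut (y of wrench_grip in the frame of wrench below -0.003 m and distance of nut_corner from where it was at the start of the episode above 0.004 m and horizontal distance between wrench and nut below 0.005 m and z of wrench in the frame of nut below 0.008 m), for 0.05 s.
At the end, for the whole second after the job is handed in: The nut stays turned (a corner moved over 4 mm) and the wrench lies back in its rest, let go and still: head within 15 mm of its place and within 6 mm of the block's top, level within 0.06 rad, black grip down between the cheeks, handle straight again within 3 mm (horizontal distance between wrench and rest_head below 0.015 m and z of wrench in the frame of rest_head below 0.006 m and x of wrench_end in the frame of rest above 0.09 m and z of wrench_end in the frame of rest below 0.05 m and angle between wrench's own z axis and vertical below 0.06 rad and y of wrench_grip in the frame of wrench above -0.003 m and distance of nut_corner from where it was at the start of the episode above 0.004 m and linear speed of wrench below 0.02 m/s); the robot touches nothing.
It fails at once if the handle is forced on after the click, more than 16 mm at the place to grip, so that the nut is overtightened (y of wrench_grip in the frame of wrench below -0.016 m).
It fails at once if the wrench is pressed on the mould with more than 60 N (contact force between wrench and mould above 60 N).
It fails at once if a bystander is moved more than 30 mm (distance of any of creature, tub, marker from where it was at the start of the episode above 0.03 m).
It also fails if it takes over 72 s, if anything falls off the work surface, if the arm or the gripper's body presses on something with over 40 N, if the wrist force passes 120 N, or if a joint passes its speed limit or range.

### The arm

A 6-joint arm with a two-finger parallel gripper is mounted at the origin on the work surface. World frame = base frame: x ahead of the robot, y to its left, z up, the work surface at z = 0. Lengths are in mm, angles in degrees, forces in N, time in s.
With the tool pointing down it reaches from about 350 to 850 mm from the base axis. Payload 8.1 kg.
Tool frame: the origin (TCP) lies between the finger pads; the fingertips stand 17 mm ahead of it and the grasp point (between the pads) lies 2 mm behind it; z points along the fingers, y is the line along which they close (so a half turn about z gives the same grasp; the last joint's range is limited). The gripper opens to 85 mm and grips with 20 to 120 N. Pads are 22 mm wide; open, the fingers measure 114 mm over their backs; the gripper's body (76 mm by 85 mm) begins 54 mm behind the grasp point. The pads swing forward as they close: fully open they stand 13 mm farther back than shut.
Start: joints at [66.383, 7.471, 85.268, -0, 87.261, -4.893], TCP at [192.587, 568.257, 248.292] pointing down, gripper open.
Joint ranges: [-169.43, 169.43], [-51.17, 129.36], [1.28, 143.12], [-76.62, 256.62], [0, 156.53], [-152.29, 152.29]. Speed limits (degrees/s): [136.94, 136.94, 159.86, 180, 180, 180].

### API

Orientations are given as [roll, pitch, yaw] about the fixed x, y, z axes, in that order (R = Rz(yaw) Ry(pitch) Rx(roll)).
In Python, from bench import sense, snapshot, hand_in, trace, place_of gives the robot as it stands.
- The arm moves only by the shell command python3 -m handwheel 'ROWS' [FORCE]. ROWS is JSON, a list of rows, each a list of 7 numbers: the opening, from -1 (shut) to 1 (fully open), then the shift along the tool's x, y, z in cm, then the turn, a rotation vector about the tool's x, y, z in rad. A call has 1 to 12 rows; each row shifts and turns the commanded pose from where the row before left it, along the tool's axes as they then stand; what a row does not reach is not made up. A row lasts 1/12 s, in which the tool goes at most 41.7 mm and 7.16 degrees, less where a joint would pass 70% of its speed; a pose out of reach is approached as far as the arm can. A call with a gripper value outside its range is refused whole. The fingers move at their own pace and stop on an object; FORCE is the grip in N (left out, the last holds). Time passes only in rows, so rows that do not move let the fingers close. It gives the time, the measured TCP pose, the force, the opening and the grip force at its end, in the units of the state.
- sense(): the state, without advancing time (a new reading comes with each control period).
- snapshot(name): name is "scene" or "top" or "wrist"; returns a dict with "image" (384x512x3 uint8, red, green, blue), "intrinsics" (3x3 intrinsics, pixels), "R" (3x3) and "t" (3): a world point X has camera coordinates R X + t. Camera axes: x right, y down, z forward; pixel columns grow to the right and rows downward; lengths in mm; the calibration is good to about 2 mm. A picture is of the moment at which its call begins. There is no depth.
- hand_in(): hands the job in; it is judged then, once.
Trained networks look in a picture, given as the dict that the camera call returned (one of the last four; its "shot" number tells which), for a name from the list of things; names that differ only in an ending like _2 or _b are one class to them, and where a whole thing is asked for, a point or a joint stands for the part that bears it (a point fixed in the world has none). Each returns a list of dicts, best first, with "conf" (0 to 1); they miss things now and then, are a little off and sometimes report something else, mostly with a low value. They report only what shows in the picture. A call takes as long as a camera call. They do not tell look-alikes from the thing itself.
- trace(picture, query): "pixels" (384x512 bool, what is visible of it).
- place_of(picture, query): "location" ([x, y, z] in mm, in world coordinates, good to about 4 mm: a listed point, or the origin of a listed thing).
The state is a dict: "time": time; "joint_pos": joint angles; "qd": joint speeds; "joint_efforts": joint torques, N m; "tool_pos": TCP position; "tcp_rot": TCP orientation; "ft_force": force on the tool from outside, world axes, zero at the start; "wrist_torque": the same for the moment, N m; "finger_gap": finger opening in mm; "grip_force": force on a finger pad.
Only numpy, scipy, OpenCV 4.12 (cv2) and the standard library are available. Lean on these libraries where they do the work, as an engineer would, in place of code of your own. Each camera call takes 0.05 s, during which the arm holds its last target. There are 200 camera calls.

## Working session

There is one attempt and no reset: what is moved stays moved. The work goes in short steps, Python scripts to look and compute and a shell command to move; the robot and the scene stay as the last step left them, time stands still between calls to the robot, and variables do not carry over. Pictures are saved under pics/ and viewed, at most 10 in all, crops included, and the job is handed in when it is done.

```bash
mkdir -p pics; ls
cat > h.py <<'E'
import numpy as np, cv2, json
from bench import sense, snapshot, hand_in, trace, place_of
def save(p,n): cv2.imwrite('pics/'+n,cv2.cvtColor(p['image'],cv2.COLOR_RGB2BGR))
def proj(p,X):
    c=p['R']@np.array(X,float)+p['t']; u=np.array(p['intrinsics'])@c; return u[:2]/u[2]
def ray(p,uv,z):
    R=np.array(p['R']);t=np.array(p['t']);C=-R.T@t
    d=R.T@np.linalg.inv(p['intrinsics'])@np.array([uv[0],uv[1],1.]);return C+d*(z-C[2])/d[2]
E
python3 - <<'E'
from h import *
s=sense();print({k:np.round(v,2).tolist() for k,v in s.items()})
ims=[]
for n in ['scene','top']:
    p=snapshot(n);ims.append(p['image']);C=-np.array(p['R']).T@p['t'];print(n,C)
    for q in ['mould','nut','nut_corner','rest','rest_head','wrench','wrench_grip','wrench_end','creature','tub','marker']:
        for d in place_of(p,q)[:3]:
            print(q,round(d['conf'],2),np.round(d['location']),np.round(proj(p,d['location'])))
cv2.imwrite('pics/a.png',cv2.cvtColor(cv2.resize(ims[0],(800,600)),cv2.COLOR_RGB2BGR))
cv2.imwrite('pics/b.png',cv2.cvtColor(cv2.resize(ims[1],(800,600)),cv2.COLOR_RGB2BGR))
E
```

```text
pics
{'time': 0.0, 'joint_pos': [66.38, 7.52, 85.33, 0.0, 87.26, -4.89], 'qd': [0.01, 0.1, -0.07, -0.02, -0.06, 0.03], 'joint_efforts': [0.0, -56.94, -50.06, 0.0, 0.01, -0.0], 'tool_pos': [192.36, 567.77, 247.23], 'tcp_rot': [-179.89, -0.01, 161.28], 'ft_force': [0.06, 0.04, 0.01], 'wrist_torque': [0.02, -0.01, -0.02], 'grip_force': 0.0, 'finger_gap': 85.59}
scene [1138.04883254  -96.71102748  793.81832406]
mould 0.84 [564. 218.  -0.] [350. 197.]
mould 0.66 [392. 243.  -1.] [335. 139.]
nut 0.69 [397. 247.  61.] [341. 120.]
nut 0.68 [564. 222.  76.] [357. 173.]
nut_corner 0.81 [585. 224.  79.] [362. 179.]
nut_corner 0.42 [402. 259.  59.] [347. 122.]
rest 0.64 [ 517. -188.    0.] [154. 214.]
rest_head 0.59 [ 622. -188.   32.] [156. 248.]
wrench 0.73 [ 622. -182.   30.] [159. 248.]
wrench 0.27 [563. 219.  -1.] [350. 197.]
wrench_grip 0.78 [ 520. -184.   42.] [152. 203.]
wrench_end 0.9 [ 402. -195.   43.] [142. 161.]
creature 0.76 [776. -18.  -2.] [263. 312.]
tub 0.56 [598.  -2.   2.] [251. 229.]
marker 0.75 [454.   7.  -2.] [241. 176.]
top [482.46370825   6.39329422 765.50313111]
mould 0.82 [562. 221.   2.] [155. 201.]
mould 0.65 [394. 244.   1.] [139. 284.]
nut 0.71 [393. 246.  57.] [128. 288.]
nut_corner 0.68 [588. 223.  81.] [143. 182.]
nut_corner 0.54 [404. 261.  61.] [120. 282.]
rest 0.8 [ 514. -190.   -0.] [357. 229.]
rest_head 0.59 [ 617. -185.   30.] [357. 176.]
rest_head 0.59 [782. -16.  -1.] [273. 100.]
wrench 0.88 [ 621. -182.   32.] [356. 174.]
wrench 0.59 [454.   6.  -2.] [259. 256.]
wrench_grip 0.85 [ 522. -184.   46.] [360. 224.]
wrench_end 0.74 [ 398. -195.   45.] [366. 290.]
creature 0.65 [780. -17.  -3.] [273. 101.]
creature 0.27 [560. 219.  -0.] [156. 202.]
tub 0.95 [599.   2.  -1.] [263. 185.]
marker 0.84 [454.   9.  -1.] [258. 256.]
```

View pics/a.png

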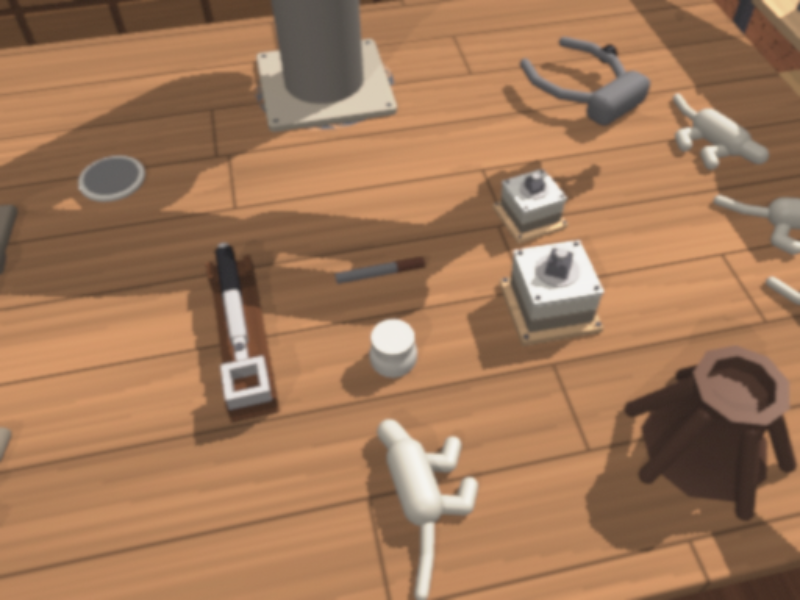

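View pics/b.png

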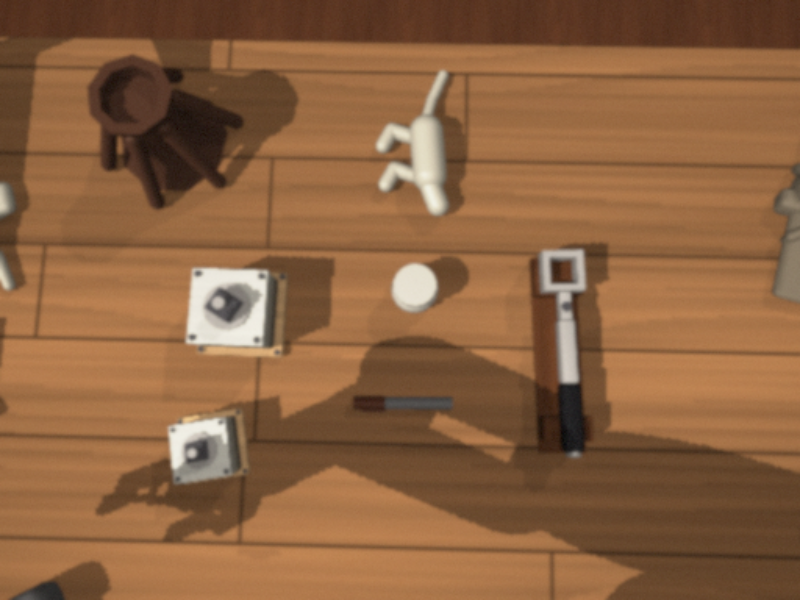

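Mould candidates in the top view (800×600): the large one at (232,308) and a small one at (205,448). The large one is meant, with foot centre about (563,220). The wrench lies in its rest at (562,272), with the handle towards the robot. I'll take closer wrist views next.

```bash
cat >> h.py <<'E'
from scipy.spatial.transform import Rotation as Ro
def go(x,y,z,yaw,s=None):
    s=s or sense(); R=Ro.from_euler('xyz',s['tcp_rot'],degrees=True)
    d=R.inv().apply(np.array([x,y,z])-s['tool_pos'])/10
    w=(R.inv()*Ro.from_euler('xyz',[180,0,yaw],degrees=True)).as_rotvec()
    n=max(np.linalg.norm(d)/4.0,np.degrees(np.linalg.norm(w))/7)
    print('d(cm)',d.round(2),'w',w.round(3),'rows>=',round(n,1)); return d,w
E
python3 - <<'E'
from h import *
p=snapshot('wrist');s=sense()
R=Ro.from_euler('xyz',s['tcp_rot'],degrees=True)
C=-np.array(p['R']).T@p['t'];print('cam in tool',R.inv().apply(C-s['tool_pos']),'fwd in tool',R.inv().apply(np.array(p['R'])[2]),p['intrinsics'])
go(563-40,220,300,161.3)
E
```

```text
cam in tool [  75.08212279   -0.26972142 -124.93889624] fwd in tool [-0.29422486  0.00127409  0.95573538] [[303.55701407   0.         251.10056324]
 [  0.         303.55701407 191.90902697]
 [  0.           0.           1.        ]]
d(cm) [-42.47 -22.38  -5.17] w [ 0. -0. -0.] rows>= 12.1
```

```bash
python3 -c "
from h import *
go(563,220,240,161.3)"
```

```text
d(cm) [-46.26 -21.09   0.83] w [ 0. -0. -0.] rows>= 12.7
```

```bash
python3 -m handwheel '[[1,-3.6,-1.6,0,0,0,0],[1,-3.6,-1.6,0,0,0,0],[1,-3.6,-1.6,0,0,0,0],[1,-3.6,-1.6,0,0,0,0],[1,-3.6,-1.6,0,0,0,0],[1,-3.6,-1.6,0,0,0,0],[1,-3.6,-1.6,0,0,0,0],[1,-3.6,-1.6,0,0,0,0],[1,-3.6,-1.6,0,0,0,0],[1,-3.6,-1.6,0,0,0,0],[1,-3.6,-1.6,0,0,0,0],[1,-3.6,-1.6,0,0,0,0]]'
python3 -m handwheel '[[1,-3,-1.8,0.4,0,0,0],[1,0,0,0,0,0,0],[1,0,0,0,0,0,0]]'
python3 - <<'E'
from h import *
p=snapshot('wrist');s=sense();print(s['tool_pos'],s['tcp_rot'],s['time'])
for q in ['mould','nut','nut_corner']:
    for d in place_of(p,q)[:2]: print(q,round(d['conf'],2),np.round(d['location'],1),np.round(proj(p,d['location'])))
m=trace(p,'nut')[0]['pixels'];np.save('nut.npy',m)
import pickle;pickle.dump(p,open('w1.pkl','wb'))
im=cv2.cvtColor(p['image'],cv2.COLOR_RGB2BGR);
cv2.imwrite('pics/c.png',cv2.resize(im,(800,600)))
E
```

```text
time: 2.25
tool_pos: [541.3, 246.1, 248.5]
tcp_rot: [180.0, 0.0, 161.3]
ft_force: [1.0, 1.6, 0.1]
finger_gap: 85.6
grip_force: 0.0
time: 2.5
tool_pos: [563.6, 219.2, 243.7]
tcp_rot: [-180.0, -0.0, 161.1]
ft_force: [-0.1, 0.1, 0.1]
finger_gap: 85.6
grip_force: 0.0
[562.8249031  220.50668118 243.91865286] [-1.79991553e+02 -5.40278648e-02  1.61176972e+02] 2.55
mould 0.93 [565.4 218.8  -3. ] [251. 163.]
mould 0.85 [395.8 243.6  -0.4] [222.   9.]
nut 0.69 [563.4 218.6  -5.7] [251. 161.]
nut 0.66 [562.7 219.4  76.8] [251. 177.]
nut_corner 0.72 [581.7 222.6  82.8] [260. 195.]
```

View pics/c.png

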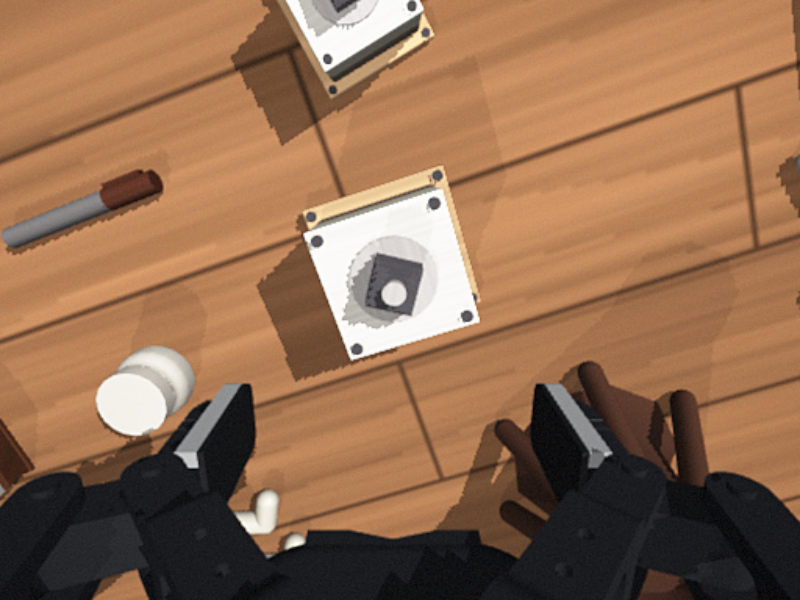

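The large mould is at (392,275) with its nut at (395,285), and the small one is at the top edge at (355,10). I'll fit models to the nut and top plate, then check them in an enlarged crop.

```bash
cat > fit.py <<'E'
from h import *
from scipy.optimize import minimize
def sil(p,pts,S=4):
    uv=np.array([proj(p,X) for X in pts]); h=cv2.convexHull((uv*S).astype(np.float32).reshape(-1,1,2)).astype(int)
    im=np.zeros((384*S,512*S),np.uint8);cv2.fillPoly(im,[h],1)
    return cv2.resize(im.astype(np.float32),(512,384),interpolation=cv2.INTER_AREA)
def sq(x,y,yaw,w,z):
    a=np.radians(yaw)+np.pi/4+np.arange(4)*np.pi/2
    return np.c_[x+w/2**.5*np.cos(a),y+w/2**.5*np.sin(a),np.full(4,z)]
def fit(p,mask,model,x0,scale=(3,3,5)):
    f=lambda v:np.abs(sil(p,model(*v))-mask).sum()
    best=None
    for dy in (-25,-10,0,10,25):
        v0=np.array(x0,float);v0[2]+=dy
        sim=np.vstack([v0]+[v0+np.eye(len(v0))[i]*scale[i] for i in range(len(v0))])
        r=minimize(f,v0,method='Nelder-Mead',options=dict(initial_simplex=sim,xatol=.05,fatol=.1))
        if best is None or r.fun<best.fun: best=r
    return best.x,best.fun,mask.sum()
def nutm(x,y,yaw):
    t=np.linspace(0,6.28,16);st=np.c_[x+7*np.cos(t),y+7*np.sin(t),np.full(16,110)]
    return np.vstack([sq(x,y,yaw,30,79),sq(x,y,yaw,28.4,99),sq(x,y,yaw,22,104),st])
def platem(x,y,yaw): return sq(x,y,yaw,90,76)
E
python3 - <<'E'
from fit import *
import pickle
p=pickle.load(open('w1.pkl','rb'));m=np.load('nut.npy')
n,l,c=cv2.connectedComponentsWithStats(m.astype(np.uint8))[:3]
print('mask comps',c[:,:5].tolist())
k=l[177-5:177+10,246:260];k=np.bincount(k[k>0]).argmax();m1=(l==k).astype(np.float32)
v,e,a=fit(p,m1,nutm,[563,220,52]);print('nut',v,e,a)
im=p['image'];w=(im.min(2)>165).astype(np.uint8);w[m]=1
w=cv2.morphologyEx(w,cv2.MORPH_CLOSE,np.ones((25,25)));n,l=cv2.connectedComponents(w);w=(l==l[200,250]).astype(np.float32)
v2,e2,a2=fit(p,w,platem,[563,220,0]);print('plate',v2,e2,a2)
big=cv2.resize(im[80:260,150:350],None,fx=3.3,fy=3.3)[:,:,::-1].copy()
f=lambda X:tuple(int(t) for t in ((proj(p,X)-[150,80])*3.3))
for z,s in((79,30),(104,22)):
    q=[f(X) for X in sq(*v,s,z)];cv2.polylines(big,[np.array(q)],True,(0,0,255),1)
q=[f(X) for X in sq(*v2,90,76)];cv2.polylines(big,[np.array(q)],True,(0,255,0),1)
ct=cv2.findContours(m1.astype(np.uint8),0,2)[0]
for cc in ct: cv2.polylines(big,[((cc-[150,80]+.5)*3.3).astype(int)],True,(255,255,0),1)
cv2.imwrite('pics/d.png',big)
go(521,-184,250,183)
E
```

```text
mask comps [[0, 0, 512, 384, 196536], [212, 0, 15, 7, 72]]Traceback (most recent call last):
  File "<stdin>", line 6, in <module>
ValueError: attempt to get argmax of an empty sequence
```

Run:
```python
from fit import *
import pickle
p=snapshot('wrist');m=np.zeros((384,512),bool)
for d in trace(p,'nut'):
    r,c=np.nonzero(d['pixels']);print(d['conf'],r.mean(),c.mean(),len(r))
    if abs(r.mean()-180)<20 and abs(c.mean()-250)<20 and not m.any(): m=d['pixels']
pickle.dump((p,m),open('w2.pkl','wb'))
if not m.any():
    im=p['image'];print('own');m=(im.max(2)<100);m[:140]=0;m[220:]=0;m[:,:215]=0;m[:,290:]=0
m1=m.astype(np.float32)
v,e,a=fit(p,m1,nutm,[563,220,52]);print('nut',v,e,a)
im=p['image'];w=(im.min(2)>165).astype(np.uint8);w[m]=1
w=cv2.morphologyEx(w,cv2.MORPH_CLOSE,np.ones((25,25)));n,l=cv2.connectedComponents(w);w=(l==l[200,250]).astype(np.float32)
v2,e2,a2=fit(p,w,platem,[563,220,0]);print('plate',v2,e2,a2)
big=cv2.resize(im[80:260,150:350],None,fx=3.3,fy=3.3)[:,:,::-1].copy()
f=lambda X:tuple(int(t) for t in ((proj(p,X)-[150,80])*3.3))
for z,s in((79,30),(104,22)):
    q=[f(X) for X in sq(*v,s,z)];cv2.polylines(big,[np.array(q)],True,(0,0,255),1)
q=[f(X) for X in sq(*v2,90,76)];cv2.polylines(big,[np.array(q)],True,(0,255,0),1)
ct=cv2.findContours(m1.astype(np.uint8),0,2)[0]
for cc in ct: cv2.polylines(big,[((cc-[150,80]+.5)*3.3).astype(int)],True,(255,255,0),1)
cv2.imwrite('pics/d.png',big)
go(521,-184,250,183)
```

```text
0.88 183.2 249.55945945945945 1110
0.69 3.2113821138211383 217.89430894308944 123
nut [564.81793289 220.41423408  58.10846842] 36.5 1110.0
plate [557.80280472 220.49363275  -1.57484173] 1002.25 8973.0
d(cm) [ -9.07 -39.8   -0.55] w [ 0.     0.    -0.377] rows>= 10.2
```

View pics/d.png

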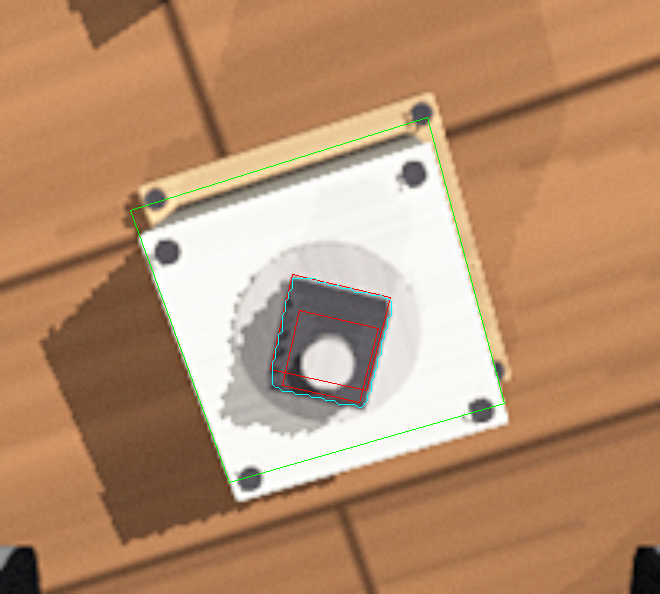

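Fit overlays the nut well: nut at (564.8, 220.4), yaw 58.1° (mod 90), on the larger mould, which the crop confirms. I'll hold the wrench with tool x towards the head so the wrist camera can see it. On the nut the handle will point along about −32°. Now to the wrench.

```bash
python3 -m handwheel '[[1,-0.9,-3.98,0.2,0,0,0],[1,-0.9,-3.98,0.2,0,0,0],[1,-0.9,-3.98,0.2,0,0,0],[1,-0.9,-3.98,0.2,0,0,0],[1,-0.9,-3.98,0.2,0,0,0],[1,-0.9,-3.98,0.2,0,0,0],[1,-0.9,-3.98,0.2,0,0,0],[1,-0.9,-3.98,0.2,0,0,0],[1,-0.9,-3.98,0.2,0,0,0],[1,-0.9,-3.98,0.2,0,0,0]]'
python3 -m handwheel '[[1,0,0,0,0,0,0.12],[1,0,0,0,0,0,0.12],[1,0,0,0,0,0,0.12],[1,0,0,0,0,0,0.12],[1,0,0,0,0,0,0.12],[1,0,0,0,0,0,0.12],[1,0,0,0,0,0,0.12],[1,0,0,0,0,0,0.12],[1,0,0,0,0,0,0.12],[1,0,0,0,0,0,0.12],[1,0,0,0,0,0,0.12],[1,0,0,0,0,0,0.12]]'>/dev/null
python3 -m handwheel '[[1,0,0,0,0,0,0.12],[1,0,0,0,0,0,0.12],[1,0,0,0,0,0,0.12],[1,0,0,0,0,0,0.12],[1,0,0,0,0,0,0.12],[1,0,0,0,0,0,0.12],[1,0,0,0,0,0,0.12],[1,0,0,0,0,0,0.12],[1,0,0,0,0,0,0.12],[1,0,0,0,0,0,0.12],[1,0,0,0,0,0,0.12],[1,0,0,0,0,0,0]]'
python3 - <<'E'
from fit import *
import pickle
p=snapshot('wrist');s=sense();print(s['time'],s['tool_pos'],s['tcp_rot'])
for q in ['wrench','wrench_grip','wrench_end','rest','rest_head']:
    for d in place_of(p,q)[:2]: print(q,round(d['conf'],2),np.round(d['location'],1),np.round(proj(p,d['location'])))
m=trace(p,'wrench')[0]['pixels']; mr=trace(p,'rest')[0]['pixels'];pickle.dump((p,m,mr),open('w3.pkl','wb'))
im=p['image'][:,:,::-1].copy()
for mm,c in((m,(255,255,0)),(mr,(0,255,0))):
    cv2.drawContours(im,cv2.findContours(mm.astype(np.uint8),0,2)[0],-1,c,1)
cv2.imwrite('pics/e.png',cv2.resize(im,(800,600)))
E
```

```text
time: 3.68
tool_pos: [519.8, -185.9, 224.7]
tcp_rot: [-180.0, 0.1, 161.3]
ft_force: [0.2, 0.4, 0.7]
finger_gap: 85.2
grip_force: 0.0
time: 5.68
tool_pos: [520.4, -184.1, 224.5]
tcp_rot: [180.0, -0.0, 2.9]
ft_force: [0.9, -0.1, -0.8]
finger_gap: 85.3
grip_force: 0.0
5.7333 [ 520.35560652 -184.15813403  224.51170796] [ 1.79989902e+02 -1.84398976e-02  3.30632199e+00]
wrench_grip 0.66 [ 524.5 -190.2   45.2] [257. 171.]
wrench_end 0.62 [ 399.2 -194.6   44.5] [255. 277.]
rest 0.67 [ 518.6 -189.5    1.5] [256. 168.]
rest_head 0.92 [ 617.9 -179.4   26.4] [251.  75.]
```

View pics/e.png

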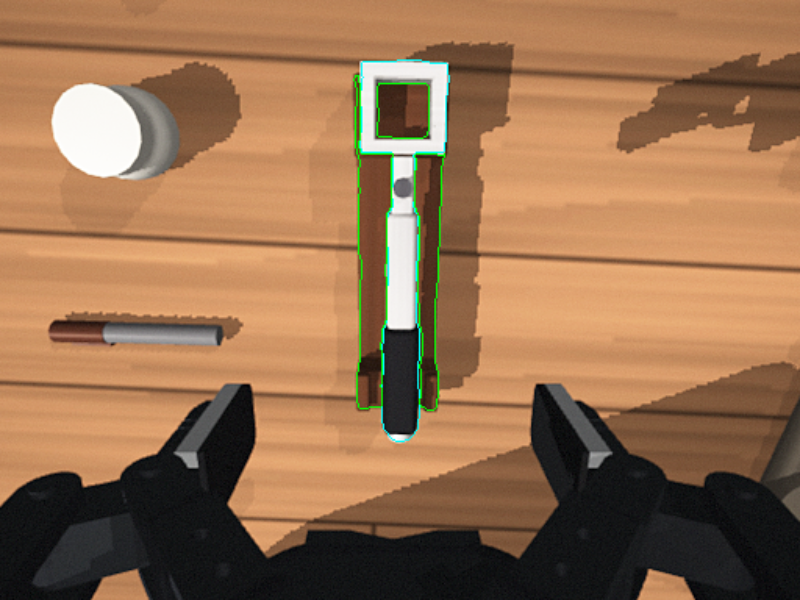

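The wrench lies in the rest: hole centre at (403,110), handle straight down, black end at (400,435). Next I'll fit the head and the handle's axis.

```bash
cat >> fit.py <<'E'
def headm(x,y,yaw,z=30): return np.vstack([sq(x,y,yaw,50,z),sq(x,y,yaw,50,z+22)])
def handle_yaw(p,m,rows,ztop,head):
    P=np.array([ray(p,(np.nonzero(m[r])[0].mean(),r),ztop)[:2] for r in rows])
    d=P-np.array(head); c=np.polyfit(P[:,0],P[:,1],1)
    print('handle line yaw',np.degrees(np.arctan(c[0])),'offset of head from line',np.polyval(c,head[0])-head[1],'from hole',np.degrees(np.arctan2(d[:,1],d[:,0])).mean())
    return c
E
python3 - <<'E'
from fit import *
import pickle
p,m,mr=pickle.load(open('w3.pkl','rb'))
h=m.copy();h[98:]=0;c=cv2.findContours(h.astype(np.uint8),cv2.RETR_EXTERNAL,2)[0];f=np.zeros((384,512),np.uint8);cv2.drawContours(f,c,-1,1,-1)
v,e,a=fit(p,f.astype(np.float32),headm,[620,-183,3]);print('head',v,e,a)
c=handle_yaw(p,m,range(142,206,4),54,v[:2])
# hole check
hole=((f>0)&~m).astype(np.float32);print(hole.sum())
r,cc=np.nonzero(mr); 
ctr=max(cv2.findContours((mr|m).astype(np.uint8),0,2)[0],key=len)
# rest line edges
L=[];Rr=[]
for r in range(105,225,5):
    q=np.nonzero(mr[r])[0];L.append(ray(p,(q.min(),r),6)[:2]);Rr.append(ray(p,(q.max()+1,r),6)[:2])
for E in(L,Rr):
    E=np.array(E);k=np.polyfit(E[:,0],E[:,1],1);print('rest edge yaw',np.degrees(np.arctan(k[0])),'y at x=520',np.polyval(k,520))
th=np.radians(180+c[0]*57.2958);g=v[:2]+100*np.array([np.cos(th),np.sin(th)]);print('grip',g)
go(g[0],g[1],41,np.degrees(np.arctan(c[0])))
E
```

```text
head [ 621.11569564 -185.74580852    2.59083388] 87.4375 3285.0
handle line yaw 2.5105375887445094 offset of head from line 0.14968897595926478 from hole -177.5863796741795
1145.0
rest edge yaw 2.2896552441115996 y at x=520 -159.38538252170602
rest edge yaw 2.0897142647738707 y at x=520 -218.60501767541285
grip [ 521.21180044 -190.12892648]
d(cm) [ 0.07  0.55 18.33] w [-0.    -0.     0.012] rows>= 4.6
```

```bash
python3 -m handwheel '[[1,0.02,0.14,3.5,0,0,0.004],[1,0.02,0.14,3.5,0,0,0.004],[1,0.02,0.14,3.5,0,0,0.004],[1,0.01,0.13,3.5,0,0,0],[1,0,0,2.5,0,0,0],[1,0,0,1.8,0,0,0],[1,0,0,0,0,0,0],[1,0,0,0,0,0,0]]' 
python3 -c "
from h import *
go(521.2,-190.1,41,2.5)"
```

```text
time: 6.75
tool_pos: [520.2, -189.8, 40.4]
tcp_rot: [-179.9, 0.1, 2.5]
ft_force: [0.4, -1.2, 1.0]
finger_gap: 85.6
grip_force: 0.0
d(cm) [ 0.1   0.03 -0.06] w [-0.001  0.002 -0.   ] rows>= 0.0
```

```bash
python3 -m handwheel '[[-1,0.1,0,0,0,0,0],[-1,0,0,0,0,0,0],[-1,0,0,0,0,0,0],[-1,0,0,0,0,0,0],[-1,0,0,0,0,0,0],[-1,0,0,0,0,0,0],[-1,0,0,0,0,0,0],[-1,0,0,0,0,0,0],[-1,0,0,0,0,0,0],[-1,0,0,0,0,0,0]]' 80
```

```text
time: 7.58
tool_pos: [522.8, -190.3, 42.4]
tcp_rot: [180.0, -0.1, 2.5]
ft_force: [-1.7, 1.1, 6.1]
finger_gap: 18.8
grip_force: 79.0
```

```bash
python3 -m handwheel '[[-1,0,0,-0.8,0,0,0],[-1,0,0,-1.5,0,0,0],[-1,0,0,-2.5,0,0,0],[-1,0,0,-3,0,0,0],[-1,0,0,-3,0,0,0],[-1,0,0,-3,0,0,0],[-1,0,0,-1.5,0,0,0],[-1,0,0,-0.5,0,0,0],[-1,0,0,0,0,0,0]]'
python3 - <<'E'
from fit import *
import pickle
p=snapshot('wrist');s=sense();print(s['time'],s['tool_pos'],s['tcp_rot'],s['ft_force'],s['wrist_torque'])
m=trace(p,'wrench')[0]['pixels'];pickle.dump((p,m,s),open('w4.pkl','wb'))
for q in ['wrench','wrench_grip']:
    for d in place_of(p,q)[:2]: print(q,round(d['conf'],2),np.round(d['location'],1),np.round(proj(p,d['location'])))
im=p['image'][:,:,::-1].copy()
cv2.drawContours(im,cv2.findContours(m.astype(np.uint8),0,2)[0],-1,(255,255,0),1)
cv2.imwrite('pics/f.png',cv2.resize(im,(800,600)))
go(649,167,200,148)
E
```

```text
time: 8.33
tool_pos: [522.6, -190.4, 200.6]
tcp_rot: [179.9, -0.1, 2.5]
ft_force: [0.4, 0.0, -5.7]
finger_gap: 19.2
grip_force: 78.8
8.3833 [ 521.79305905 -190.04182819  198.69030295] [-1.79985251e+02  3.53598886e-02  2.45122551e+00] [-0.33890926  0.53881013 -6.74746563] [-0.01295215  0.02246068  0.0080077 ]
d(cm) [ 14.33 -35.08  -0.31] w [-5.00e-03 -1.00e-03 -2.54e+00] rows>= 20.8
```

View pics/f.png

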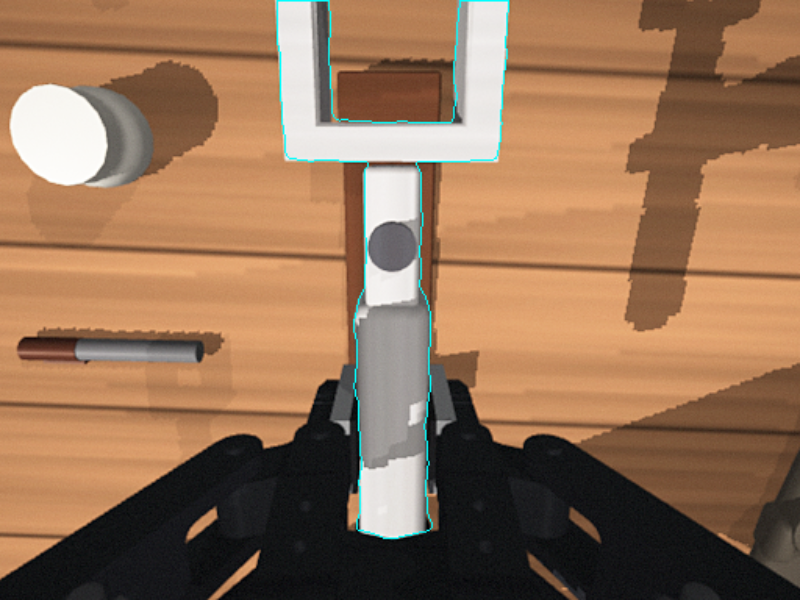

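In hand: head at the top edge, near edge at row 160 (scaled) and handle centred between the fingers. I'll fit its pose relative to the tool.

```bash
cat >> fit.py <<'E'
def hand_fit(p,m,s,z0=None,rows=103):
    m=m.copy();m[rows:]=0
    f=np.zeros((384,512),np.uint8);uv=np.argwhere(m)[:,::-1].astype(np.int32);cv2.fillConvexPoly(f,cv2.convexHull(uv.reshape(-1,1,2)),1)
    R=Ro.from_euler('xyz',s['tcp_rot'],degrees=True);yt=s['tcp_rot'][2]
    h=np.array(s['tool_pos'])+R.apply([100,0,0])
    z=s['tool_pos'][2]-11.5 if z0 is None else z0
    out=fit(p,f.astype(np.float32),lambda x,y,w:headm(x,y,w,z),[h[0],h[1],yt])
    v=out[0];d=R.inv().apply([v[0]-s['tool_pos'][0],v[1]-s['tool_pos'][1],0]);print('hole in tool',d.round(2),'dyaw',v[2]-yt,'world',v,'err',out[1:])
    g=lambda w:out
    return v,d
E
python3 - <<'E'
from fit import *
import pickle
p,m,s=pickle.load(open('w4.pkl','rb'))
for z in(185.,187,189): hand_fit(p,m,s,z)
E
```

```text
hole in tool [ 9.926e+01  5.100e-01 -6.000e-02] dyaw 0.08023019419322308 world [ 620.98141385 -186.30645672    2.5314557 ] err (np.float64(480.25), np.float32(14915.0))
hole in tool [ 9.929e+01  6.300e-01 -6.000e-02] dyaw 0.12635844196146406 world [ 621.01925096 -186.42147456    2.57758395] err (np.float64(251.625), np.float32(14915.0))
hole in tool [ 9.93e+01  5.10e-01 -6.00e-02] dyaw 0.08945821573471191 world [ 621.0267226  -186.3044873     2.54068372] err (np.float64(108.875), np.float32(14915.0))
```

```bash
python3 -m handwheel '[[-1,0.7,-1.8,0,0,0,0],[-1,1.4,-3.4,0,0,0,0],[-1,1.4,-3.4,0,0,0,0],[-1,1.4,-3.4,0,0,0,0],[-1,1.4,-3.4,0,0,0,0],[-1,1.4,-3.4,0,0,0,0],[-1,1.4,-3.4,0,0,0,0],[-1,1.4,-3.4,0,0,0,0],[-1,1.4,-3.4,0,0,0,0],[-1,1.4,-3.4,0,0,0,0],[-1,0.7,-1.7,0,0,0,0],[-1,0.3,-0.8,0,0,0,0]]'
python3 -m handwheel '[[-1,0,0,0,0,0,-0.06],[-1,0,0,0,0,0,-0.11],[-1,0,0,0,0,0,-0.11],[-1,0,0,0,0,0,-0.11],[-1,0,0,0,0,0,-0.11],[-1,0,0,0,0,0,-0.11],[-1,0,0,0,0,0,-0.11],[-1,0,0,0,0,0,-0.11],[-1,0,0,0,0,0,-0.11],[-1,0,0,0,0,0,-0.11],[-1,0,0,0,0,0,-0.11],[-1,0,0,0,0,0,-0.11]]'>/dev/null
python3 -m handwheel '[[-1,0,0,0,0,0,-0.11],[-1,0,0,0,0,0,-0.11],[-1,0,0,0,0,0,-0.11],[-1,0,0,0,0,0,-0.11],[-1,0,0,0,0,0,-0.11],[-1,0,0,0,0,0,-0.11],[-1,0,0,0,0,0,-0.11],[-1,0,0,0,0,0,-0.11],[-1,0,0,0,0,0,-0.11],[-1,0,0,0,0,0,-0.11],[-1,0,0,0,0,0,-0.11],[-1,0,0,0,0,0,-0.06]]'
python3 -c "
from h import *
go(648.8,167.4,200,148.1)"
```

```text
time: 9.53
tool_pos: [649.4, 167.9, 196.6]
tcp_rot: [-180.0, 0.2, 2.6]
ft_force: [-0.5, 0.0, -5.0]
finger_gap: 19.0
grip_force: 79.1
time: 11.53
tool_pos: [649.2, 163.6, 197.3]
tcp_rot: [-179.9, -0.1, 148.3]
ft_force: [0.6, -0.1, -4.3]
finger_gap: 18.8
grip_force: 79.1
d(cm) [ 0.23  0.3  -0.27] w [-0.002 -0.002  0.004] rows>= 0.1
```

```bash
python3 -m handwheel '[[-1,0.12,0.15,1,0,0,0.002],[-1,0.11,0.15,2,0,0,0.002],[-1,0,0,2,0,0,0],[-1,0,0,1.2,0,0,0],[-1,0,0,0.4,0,0,0],[-1,0,0,0,0,0,0],[-1,0,0,0,0,0,0]]'
python3 - <<'E'
from fit import *
import pickle
S=[];
p=snapshot('wrist');S.append(sense());m=trace(p,'wrench')[0]['pixels'];S.append(sense());t=snapshot('top');S.append(sense())
mt=trace(t,'wrench')[0]['pixels'];S.append(sense());mn=[d['pixels'] for d in trace(t,'nut')]
s=dict(S[0]);s['tool_pos']=np.mean([x['tool_pos'] for x in S],0);s['tcp_rot']=[180,0,np.mean([x['tcp_rot'][2] for x in S])]
print(s['tool_pos'],s['tcp_rot'],S[-1]['time'])
pickle.dump((p,m,t,mt,mn,s),open('w5.pkl','wb'))
for z in(-11,-12,-13): hand_fit(p,m,s,s['tool_pos'][2]+z)
h=p['image'][:130,120:380];t2=t['image'][130:260,70:230]
a=cv2.resize(h,None,fx=3,fy=3);b=cv2.resize(t2,None,fx=4,fy=4);
cv2.imwrite('pics/g.png',np.vstack([cv2.resize(a,(600,300)),cv2.resize(b,(370,300)) if 0 else cv2.copyMakeBorder(cv2.resize(b,(369,300)),0,0,0,231,0)])[:,:,::-1])
E
```

```text
time: 12.12
tool_pos: [649.8, 168.2, 133.4]
tcp_rot: [-180.0, -0.0, 147.7]
ft_force: [-0.1, 1.0, -4.6]
finger_gap: 18.8
grip_force: 79.1
[650.70000185 168.47256452 134.88414095] [180, 0, np.float64(147.72878896866246)] 12.3167
hole in tool [99.3  -0.85 -0.  ] dyaw 0.16407428712250294 world [566.27958543 220.77205295 147.89286326] err (np.float64(473.125), np.float32(14731.0))
hole in tool [99.17 -1.01 -0.  ] dyaw 0.0411595523067092 world [566.31402597 220.5666014  147.76994852] err (np.float64(332.75), np.float32(14731.0))
hole in tool [99.16 -0.88 -0.  ] dyaw 0.05807394148203571 world [566.38169823 220.67233823 147.78686291] err (np.float64(204.125), np.float32(14731.0))
```

View pics/g.png

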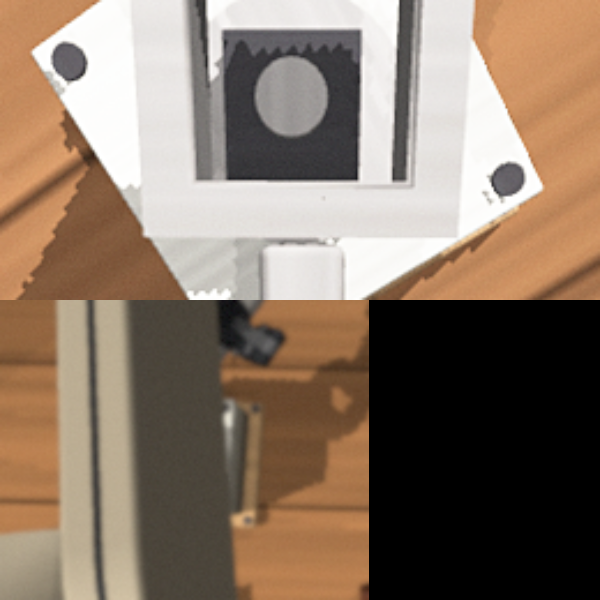

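The nut shows through the socket, offset left (crop x 291 against the socket centre at 302). Let me work that out precisely.

Run:
```python
from fit import *
import pickle
p,m,t,mt,mn,s=pickle.load(open('w5.pkl','rb'))
R=Ro.from_euler('xyz',s['tcp_rot'],degrees=True)
C=-np.array(p['R']).T@p['t'];print('tcp from cam',C-R.apply([75.08,-.27,-124.94]))
mm=m.copy();mm[103:]=0;f=np.zeros((384,512),np.uint8);cv2.fillConvexPoly(f,cv2.convexHull(np.argwhere(mm)[:,::-1].astype(np.int32).reshape(-1,1,2)),1)
v,e,a=fit(p,f.astype(np.float32),headm,[566,220,148,122],(2,2,2,4));print('head xyz yaw',v,e)
im=p['image'];g=cv2.cvtColor(im,cv2.COLOR_RGB2GRAY)
dark=(g<95).astype(np.uint8);sub=np.zeros_like(dark);sub[12:79,212:279]=dark[12:79,212:279]
n,l,st,ce=cv2.connectedComponentsWithStats(sub);k=1+st[1:,4].argmax();print(st[k],ce[k])
q=(l==k).astype(np.uint8);q=cv2.morphologyEx(q,cv2.MORPH_CLOSE,np.ones((3,3)))
c=cv2.findContours(q,cv2.RETR_CCOMP,2)
for cc,h in zip(c[0],c[1][0]):
    if h[3]>=0 and len(cc)>20: el=cv2.fitEllipse(cc);print('stud',el,ray(p,el[0],110))
print('sides',[(r,*(np.nonzero(l[r]==k)[0][[0,-1]])) for r in (35,45,55,65)])
for r in(45,65):
    a_=np.nonzero(l[r]==k)[0];b=ray(p,((a_[0]+a_[-1])/2,r),100);print(b, R.inv().apply(b-np.array([v[0],v[1],100])))
b=ray(p,el[0],110);print('nut - head in tool (mm)',R.inv().apply(b-np.array([v[0],v[1],110])))
```

```text
tcp from cam [649.9045654  168.25368057 133.38701149]
head xyz yaw [566.45966832 220.70923521 147.73058531 120.62062869] 117.875
[ 217   13   59   65 2477] [246.0625757   50.73153008]
stud ((245.8207244873047, 41.35944747924805), (32.77482223510742, 36.385231018066406), 174.79904174804688) [564.57787682 219.17524799 110.        ]
sides [(35, np.int64(217), np.int64(275)), (45, np.int64(217), np.int64(275)), (55, np.int64(218), np.int64(274)), (65, np.int64(218), np.int64(274))]
[564.48377072 219.14899523 100.        ] [ 8.37625985e-01 -2.37421625e+00 -2.90757633e-16]
[571.90958875 214.41463993 100.        ] [-7.96893037e+00 -2.41240776e+00 -2.95434744e-16]
nut - head in tool (mm) [ 7.72073511e-01 -2.30177291e+00 -2.81885883e-16]
```

```bash
python3 -m handwheel '[[-1,0.08,-0.23,0,0,0,0],[-1,0,0,0.5,0,0,0],[-1,0,0,0.8,0,0,0],[-1,0,0,0.8,0,0,0],[-1,0,0,0.5,0,0,0],[-1,0,0,0,0,0,0],[-1,0,0,0,0,0,0]]'
python3 - <<'E'
from fit import *
p=snapshot('wrist');s=sense();print(s['ft_force'],s['wrist_torque'])
im=p['image'];g=cv2.cvtColor(im,cv2.COLOR_RGB2GRAY)
cv2.imwrite('pics/h.png',cv2.resize(im[:130,120:380],(780,390))[:,:,::-1])
E
```

```text
time: 12.95
tool_pos: [647.1, 166.7, 106.1]
tcp_rot: [-179.9, -0.1, 147.8]
ft_force: [0.1, -0.3, -4.7]
finger_gap: 18.6
grip_force: 79.1
[-0.47482002  0.33575249 -4.33127435] [ 0.03288956 -0.01820404 -0.00132862]
```

View pics/h.png

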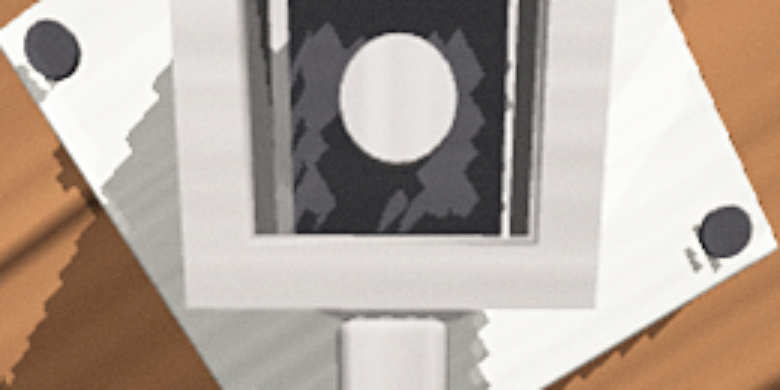

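```bash
python3 -m handwheel '[[-1,0,0.05,0.3,0,0,0],[-1,0,0,0.4,0,0,0],[-1,0,0,0.3,0,0,0],[-1,0,0,0,0,0,0],[-1,0,0,0,0,0,0]]'
python3 -m handwheel '[[-1,0,0,0.15,0,0,0],[-1,0,0,0.15,0,0,0],[-1,0,0,0,0,0,0]]'; python3 -c "
from h import *
for i in range(4):
    p=snapshot('wrist');s=sense();C=-np.array(p['R']).T@p['t'];print(C[2]-124.94,s['tool_pos'][2],np.round(s['ft_force'],1),np.round(s['wrist_torque'],2))"
```

```text
time: 13.42
tool_pos: [647.8, 167.3, 96.8]
tcp_rot: [-180.0, -0.0, 147.8]
ft_force: [0.7, 0.4, -5.2]
finger_gap: 18.8
grip_force: 79.1
time: 13.67
tool_pos: [648.0, 167.3, 94.0]
tcp_rot: [-180.0, -0.0, 147.8]
ft_force: [0.8, 0.0, -5.6]
finger_gap: 18.8
grip_force: 79.1
94.02415877202358 94.11701365336576 [ 0.3 -0.1 -4.8] [-0.   -0.06  0.04]
94.12129201965189 94.20954447723179 [ 0.4  0.5 -5.1] [ 0.01 -0.    0.  ]
94.23710373150612 94.35226077049096 [ 0.3 -0.  -5.9] [-0.03 -0.03 -0.04]
94.32721253612931 94.40904542095302 [-0.4 -0.3 -5.5] [ 0.    0.   -0.01]
```

```bash
for i in 1 2 3; do python3 -m handwheel '[[-1,0,0,0.1,0,0,0],[-1,0,0,0,0,0,0]]' | grep -E "tool_pos|ft_"; done
```

```text
tool_pos: [648.1, 167.3, 93.2]
ft_force: [-0.6, -0.0, -5.9]
tool_pos: [648.0, 167.3, 92.1]
ft_force: [-0.1, -0.6, -5.0]
tool_pos: [648.2, 167.3, 91.3]
ft_force: [0.6, 0.8, -4.2]
```

```bash
for i in 1 2 3; do python3 -m handwheel '[[-1,0,0,0.07,0,0,0],[-1,0,0,0,0,0,0]]' | grep -E "tool_pos|ft_"; done
```

```text
tool_pos: [648.2, 167.3, 91.0]
ft_force: [-1.4, -0.3, -1.3]
tool_pos: [648.3, 167.3, 90.6]
ft_force: [-2.4, -1.3, 2.1]
tool_pos: [648.4, 167.3, 90.2]
ft_force: [-3.0, -1.0, 6.0]
```

```bash
cat > f.py <<'E'
from h import *
s=sense();R=Ro.from_euler('xyz',s['tcp_rot'],degrees=True)
print(round(s['time'],2),'yaw',round(s['tcp_rot'][2],2),'F tool',R.inv().apply(s['ft_force']).round(1),'M tool',R.inv().apply(s['wrist_torque']).round(2),'z',round(s['tool_pos'][2],1),'pivot',(np.array(s['tool_pos'])+R.apply([99.2,0,0])).round(1)[:2],'je',np.round(s['joint_efforts'],1)[[0,5]])
E
python3 f.py
python3 -m handwheel '[[-1,0.0045,-0.298,-0.05,0,0,0.03],[-1,0.0045,-0.298,0,0,0,0.03],[-1,0.0045,-0.298,0,0,0,0.03],[-1,0.0045,-0.298,0,0,0,0.03]]' >/dev/null; python3 f.py
python3 -m handwheel '[[-1,0.0045,-0.298,0,0,0,0.03],[-1,0.0045,-0.298,0,0,0,0.03],[-1,0.0045,-0.298,0,0,0,0.03]]' >/dev/null; python3 f.py
```

```text
14.87 yaw 147.76 F tool [ 2.  -2.4 -6. ] M tool [ 0.53  1.13 -0.18] z 90.2 pivot [564.5 220.3] je [0.1 0.2]
15.2 yaw 140.81 F tool [-0.  -1.7 -3.2] M tool [ 0.29  0.6  -0.44] z 90.6 pivot [565.1 220.2] je [ 0.3 -0.2]
15.45 yaw 135.68 F tool [-0.3  0.1 -1.9] M tool [ 0.03  0.56 -0.67] z 90.6 pivot [565.  220.4] je [-0.4  0. ]
```

```bash
cat > g.py <<'E'
import os,sys
from h import *
s=sense();R=Ro.from_euler('xyz',s['tcp_rot'],degrees=True);F=R.inv().apply(s['ft_force']);M=R.inv().apply(s['wrist_torque'])
tau=-(M[2]-.0992*F[1]);T=[float(x) for x in open('tau.txt')] if os.path.exists('tau.txt') else []
open('tau.txt','a').write(f'{tau}\n')
print(round(s['time'],2),'yaw',round(s['tcp_rot'][2],2),'tau',round(tau,3),'F',F.round(1),'M',M.round(2),'z',round(s['tool_pos'][2],1),'piv',(np.array(s['tool_pos'])+R.apply([99.2,0,0])).round(1)[:2])
sys.exit(1 if T and tau<max(T)-0.12 else 0)
E
python3 g.py
python3 -m handwheel '[[-1,0.002,-0.198,0,0,0,0.02],[-1,0.002,-0.198,0,0,0,0.02],[-1,0.002,-0.198,0,0,0,0.02]]' >/dev/null; python3 g.py && 
python3 -m handwheel '[[-1,0.002,-0.198,0,0,0,0.02],[-1,0.002,-0.198,0,0,0,0.02],[-1,0.002,-0.198,0,0,0,0.02]]' >/dev/null; python3 g.py
```

```text
15.45 yaw 135.68 tau 0.678 F [-0.3  0.1 -1.9] M [ 0.03  0.56 -0.67] z 90.6 piv [565.  220.4]
15.7 yaw 132.23 tau 0.769 F [-1.9  1.3 -3.8] M [-0.18  0.47 -0.64] z 90.5 piv [565.  220.4]
15.95 yaw 128.74 tau 0.825 F [-1.6  3.  -4.2] M [-0.42  0.34 -0.53] z 90.4 piv [565.  220.3]
```

```bash
python3 -m handwheel '[[-1,0.002,-0.198,0,0,0,0.02],[-1,0.002,-0.198,0,0,0,0.02],[-1,0.002,-0.198,0,0,0,0.02]]' >/dev/null; python3 g.py && 
python3 -m handwheel '[[-1,0.002,-0.198,0,0,0,0.02],[-1,0.002,-0.198,0,0,0,0.02]]' >/dev/null && python3 g.py
```

```text
16.2 yaw 125.29 tau 0.781 F [-2.4  3.  -5.6] M [-0.52  0.34 -0.48] z 90.3 piv [565.  220.2]
16.37 yaw 123.0 tau 0.896 F [-3.   3.8 -5.9] M [-0.53  0.37 -0.52] z 90.3 piv [565.  220.2]
```

```bash
python3 -m handwheel '[[-1,0.002,-0.198,0,0,0,0.02],[-1,0.002,-0.198,0,0,0,0.02]]' >/dev/null; python3 g.py && 
python3 -m handwheel '[[-1,0.002,-0.198,-0.03,0,0,0.02],[-1,0.002,-0.198,0,0,0,0.02]]' >/dev/null && python3 g.py
```

```text
16.53 yaw 120.7 tau 0.917 F [-2.2  4.3 -4.9] M [-0.51  0.37 -0.49] z 90.3 piv [565.1 220.2]
16.7 yaw 118.41 tau 0.861 F [-2.5  4.7 -3.6] M [-0.75  0.25 -0.4 ] z 90.5 piv [565.  220.2]
```

```bash
python3 -m handwheel '[[-1,0.002,-0.198,0,0,0,0.02],[-1,0.001,-0.1,0,0,0,0.01]]' >/dev/null; python3 g.py
```

```text
16.87 yaw 116.67 tau 0.933 F [-2.1  4.9 -4.3] M [-0.69  0.26 -0.45] z 90.4 piv [565.  220.1]
```

```bash
python3 -m handwheel '[[-1,0,0,0,0,0,0]]' >/dev/null; python3 g.py
```

```text
16.95 yaw 116.69 tau 0.705 F [-2.6  3.4 -4.3] M [-0.73  0.25 -0.36] z 90.4 piv [564.9 220.1]
```

```bash
for i in 1 2 3; do python3 -m handwheel '[[-1,0,0,0,0,0,0]]' >/dev/null; python3 g.py; done
```

```text
17.03 yaw 116.73 tau 0.783 F [-2.3  4.7 -4.4] M [-0.68  0.2  -0.32] z 90.4 piv [564.9 220.1]
17.12 yaw 116.73 tau 0.801 F [-3.2  4.7 -4.3] M [-0.62  0.21 -0.34] z 90.4 piv [564.9 220.1]
17.2 yaw 116.74 tau 0.73 F [-2.4  4.5 -3.6] M [-0.63  0.31 -0.28] z 90.4 piv [564.9 220.1]
```

```bash
cat > b.py <<'E'
from fit import *
p=snapshot('wrist');s=dict(sense());C=-np.array(p['R']).T@p['t']
s['tcp_rot']=list(Ro.from_matrix(np.array(p['R']).T).as_euler('xyz',degrees=True)) if 0 else s['tcp_rot']
m=trace(p,'wrench')[0]['pixels']
v,d=hand_fit(p,m,s,C[2]-124.94-12.8)
# handle neck centre line image angle and head near edge image angle
rr=np.arange(125,190,5)
mid=[np.nonzero(m[r])[0].mean() for r in rr];print('handle axis slope',np.polyfit(rr,mid,1)[0])
mm=m[:103]; cols=np.arange(195,310,6);e=[np.nonzero(mm[:,c])[0].max() if mm[:,c].any() else -1 for c in cols];print('near edge rows',e)
cv2.imwrite('pics/last.png',p['image'][:,:,::-1])
E
python3 b.py; python3 g.py
```

```text
hole in tool [ 9.845e+01 -5.000e-01 -6.000e-02] dyaw -0.011742250491579398 world [564.78761315 219.23033351 116.72478366] err (np.float64(179.875), np.float32(14980.0))
handle axis slope 0.010989010989010497
near edge rows [np.int64(102), np.int64(102), np.int64(102), np.int64(102), np.int64(102), np.int64(102), np.int64(102), np.int64(102), np.int64(102), np.int64(102), np.int64(102), np.int64(102), np.int64(102), np.int64(102), np.int64(102), np.int64(102), np.int64(102), np.int64(102), np.int64(102), np.int64(102)]
17.3 yaw 116.73 tau 0.779 F [-3.1  4.4 -4.8] M [-0.65  0.26 -0.34] z 90.4 piv [564.9 220.1]
```

Visually head and handle are still in line (dyaw about 0°), so it hasn't clicked yet. Continuing.

```bash
python3 -m handwheel '[[-1,0.002,-0.198,0,0,0,0.02],[-1,0.002,-0.198,0,0,0,0.02]]' >/dev/null; python3 g.py; python3 b.py | grep hole
```

```text
17.47 yaw 114.41 tau 0.931 F [-2.2  4.5 -3.8] M [-0.69  0.27 -0.48] z 90.4 piv [565.  220.2]
hole in tool [ 9.842e+01 -3.900e-01 -6.000e-02] dyaw 0.14774316789821285 world [564.87317526 219.25182855 114.45948052] err (np.float64(159.625), np.float32(14951.0))
```

```bash
python3 -m handwheel '[[-1,0.002,-0.198,0,0,0,0.02],[-1,0.002,-0.198,0,0,0,0.02]]' >/dev/null; python3 g.py; python3 b.py | grep hole
```

```text
17.73 yaw 112.13 tau 0.837 F [-2.7  4.2 -4.6] M [-0.76  0.25 -0.42] z 90.4 piv [565.  220.1]
hole in tool [ 9.843e+01 -4.700e-01 -5.000e-02] dyaw 0.2162463024233574 world [564.78932244 219.21303364 112.24740933] err (np.float64(155.75), np.float32(14946.0))
```

```bash
python3 -m handwheel '[[-1,0.002,-0.198,0,0,0,0.02],[-1,0.002,-0.198,0,0,0,0.02],[-1,0.001,-0.1,0,0,0,0.01]]' >/dev/null; python3 g.py; python3 b.py | grep hole
```

```text
18.08 yaw 109.25 tau 0.801 F [-1.9  4.9 -4.7] M [-0.78  0.34 -0.31] z 90.4 piv [565.  220.1]
hole in tool [ 9.867e+01 -1.900e-01 -5.000e-02] dyaw 1.4026868635577046 world [564.89704833 219.48790337 110.62910003] err (np.float64(219.6875), np.float32(14848.0))
```

```bash
python3 -m handwheel '[[-1,0.002,-0.198,0,0,0,0.02],[-1,0.002,-0.198,0,0,0,0.02]]' >/dev/null; python3 g.py; python3 b.py | grep hole
```

```text
18.35 yaw 106.97 tau 0.655 F [-2.5  4.5 -4.7] M [-0.57  0.29 -0.2 ] z 90.3 piv [564.9 220. ]
hole in tool [ 9.873e+01 -1.600e-01 -4.000e-02] dyaw 3.284761037052462 world [564.71705785 219.49537333 110.15638311] err (np.float64(310.375), np.float32(14817.0))
```

It clicked: the head has stopped at about 110.2° and the handle is 3.3° (about 6 mm) over, with torque falling. I'll give it a small margin and hold, then back off into the play and lift.

```bash
python3 -m handwheel '[[-1,0.001,-0.12,0,0,0,0.012],[-1,0,0,0,0,0,0],[-1,0,0,0,0,0,0]]' >/dev/null; python3 g.py; python3 b.py | grep hole
python3 -m handwheel '[[-1,0.002,0.198,0,0,0,-0.02],[-1,0.002,0.198,0,0,0,-0.02],[-1,0.002,0.198,0,0,0,-0.02],[-1,0.002,0.198,0,0,0,-0.02],[-1,0.002,0.198,0,0,0,-0.02],[-1,0.002,0.198,0,0,0,-0.02],[-1,0.002,0.198,0,0,0,-0.02],[-1,0.002,0.198,0,0,0,-0.02],[-1,0.002,0.198,0,0,0,-0.02],[-1,0,0,0,0,0,0]]' >/dev/null; python3 g.py; python3 b.py | grep hole
```

```text
18.7 yaw 106.34 tau 0.636 F [-2.8  4.1 -5.2] M [-0.67  0.26 -0.22] z 90.4 piv [564.8 220. ]
hole in tool [ 9.868e+01  2.700e-01 -4.000e-02] dyaw 3.3165566229473313 world [565.13518642 219.58154229 109.66268283] err (np.float64(397.8125), np.float32(14879.0))
19.63 yaw 116.73 tau 0.008 F [-3.  -0.2 -7. ] M [ 0.09  0.39 -0.03] z 90.0 piv [563.8 219.8]
hole in tool [ 9.845e+01 -1.000e-01  2.000e-02] dyaw 0.1852761075665228 world [564.06284139 219.12075927 116.86307519] err (np.float64(187.125), np.float32(14970.0))
```

```bash
python3 -m handwheel '[[-1,0,0,-0.3,0,0,0],[-1,0,0,-0.3,0,0,0],[-1,0,0,-0.4,0,0,0],[-1,0,0,-0.5,0,0,0],[-1,0,0,-0.5,0,0,0],[-1,0,0,0,0,0,0]]'|grep -E "pos|ft"
python3 -m handwheel '[[-1,0,0,-1,0,0,0],[-1,0,0,-2,0,0,0],[-1,0,0,-3,0,0,0],[-1,0,0,-3,0,0,0],[-1,0,0,-1,0,0,0],[-1,0,0,0,0,0,0],[-1,0,0,0,0,0,0]]'|grep -E "time|pos|ft"
python3 b.py|grep hole; python3 -c "
from h import *
go(522.3,-190.2,197,2.5)"
```

```text
tool_pos: [608.7, 131.7, 110.9]
ft_force: [0.6, -0.1, -4.9]
time: 20.82
tool_pos: [608.8, 131.6, 209.9]
ft_force: [-0.5, 0.2, -5.5]
hole in tool [9.817e+01 8.000e-01 7.000e-02] dyaw -0.0038570440070344603 world [564.47956055 219.54320419 116.69766891] err (np.float64(88.625), np.float32(14751.0))
d(cm) [-24.91 -22.05   1.07] w [-0.004  0.003  1.993] rows>= 16.3
```

```bash
python3 -m handwheel '[[-1,0,0,0,0,0,0.06],[-1,0,0,0,0,0,0.11],[-1,0,0,0,0,0,0.11],[-1,0,0,0,0,0,0.11],[-1,0,0,0,0,0,0.11],[-1,0,0,0,0,0,0.11],[-1,0,0,0,0,0,0.11],[-1,0,0,0,0,0,0.11],[-1,0,0,0,0,0,0.11],[-1,0,0,0,0,0,0.11],[-1,0,0,0,0,0,0.11],[-1,0,0,0,0,0,0.11]]' >/dev/null
python3 -m handwheel '[[-1,0,0,0,0,0,0.11],[-1,0,0,0,0,0,0.11],[-1,0,0,0,0,0,0.11],[-1,0,0,0,0,0,0.11],[-1,0,0,0,0,0,0.11],[-1,0,0,0,0,0,0.11],[-1,0,0,0,0,0,0.063],[-1,0,0,0,0,0,0],[-1,0,0,0,0,0,0]]' |grep -E "time|pos|rot"
python3 -c "
from h import *
go(522.6,-190.2,150,2.5)"
```

```text
time: 22.67
tool_pos: [607.7, 131.4, 207.6]
tcp_rot: [180.0, 0.2, 2.6]
d(cm) [-9.96 31.74  5.81] w [0.    0.004 0.002] rows>= 8.4
```

```bash
python3 -m handwheel '[[-1,-0.5,1.6,0,0,0,0],[-1,-1.1,3.5,0,0,0,0],[-1,-1.1,3.5,0,0,0,0],[-1,-1.1,3.5,0,0,0,0],[-1,-1.1,3.5,0,0,0,0],[-1,-1.1,3.5,0,0,0,0],[-1,-1.1,3.5,0,0,0,0],[-1,-1.1,3.5,0,0,0,0],[-1,-1.1,3.5,0,0,0,0],[-1,-0.6,2.14,0,0,0,0],[-1,0,0,0,0,0,0],[-1,0,0,0,0,0,0]]' >/dev/null
python3 -m handwheel '[[-1,0,0,1.5,0,0,0],[-1,0,0,3,0,0,0],[-1,0,0,3,0,0,0],[-1,0,0,3,0,0,0],[-1,0,0,2,0,0,0],[-1,0,0,1,0,0,0],[-1,0,0,0,0,0,0],[-1,0,0,0,0,0,0]]' |grep -E "time|pos|rot|ft"
python3 - <<'E'
from fit import *
p=snapshot('wrist');s=sense();C=-np.array(p['R']).T@p['t']
m=trace(p,'wrench')[0]['pixels'];hand_fit(p,m,s,C[2]-124.94-12.8)
for d in place_of(p,'rest_head')[:2]: print(d)
cv2.imwrite('pics/i.png',cv2.resize(p['image'],(800,600))[:,:,::-1])
go(522.9,-190,43,2.5)
E
```

```text
time: 24.33
tool_pos: [523.9, -189.1, 75.1]
tcp_rot: [-180.0, 0.0, 2.6]
ft_force: [-0.1, -0.6, -3.2]
hole in tool [97.62 -0.61  0.16] dyaw 0.08157453657158831 world [ 622.38355846 -184.72335362    2.65829582] err (np.float64(102.5), np.float32(14772.0))
{'location': [619.0, -182.7, 24.8], 'conf': 0.56}
d(cm) [-0.26 -0.04  3.43] w [ 0.002 -0.003  0.001] rows>= 0.9
```

View pics/i.png

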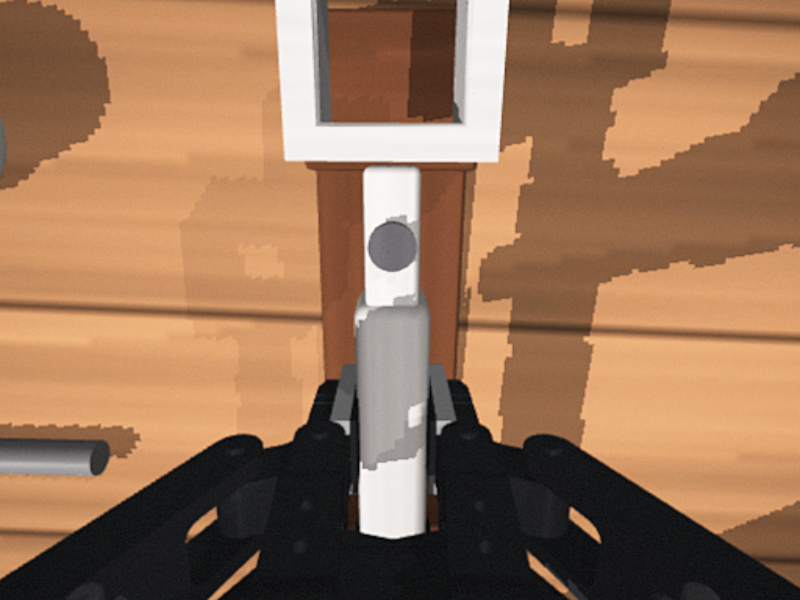

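The wrench is straight and centred over the head block, which shows through the socket at about (385,65), handle along the board. Lowering.

```bash
python3 -m handwheel '[[-1,-0.06,0.05,0.8,0,0,0],[-1,-0.06,0,1,0,0,0],[-1,0,0,0.7,0,0,0],[-1,0,0,0.3,0,0,0],[-1,0,0,0,0,0,0],[-1,0,0,0,0,0,0]]' |grep -E "time|pos|rot|ft"
for i in 1 2 3 4; do python3 -m handwheel '[[-1,0,0,0.1,0,0,0],[-1,0,0,0,0,0,0]]' | grep -E "pos|ft"; done
```

```text
time: 24.98
tool_pos: [522.2, -190.2, 46.4]
tcp_rot: [-180.0, 0.1, 2.5]
ft_force: [0.2, -1.7, -5.3]
tool_pos: [522.9, -190.5, 46.3]
ft_force: [0.3, -0.1, -5.0]
tool_pos: [522.7, -190.4, 45.1]
ft_force: [-0.3, 0.5, -6.0]
tool_pos: [522.6, -190.4, 43.9]
ft_force: [0.7, -0.2, -4.7]
tool_pos: [522.5, -190.3, 42.8]
ft_force: [-0.6, 0.3, -5.5]
```

```bash
for i in 1 2 3; do python3 -m handwheel '[[-1,0,0,0.05,0,0,0],[-1,0,0,0,0,0,0]]' | grep -E "pos|ft"; done
```

```text
tool_pos: [522.6, -190.4, 42.5]
ft_force: [-0.5, 1.2, -3.1]
tool_pos: [522.7, -190.4, 42.4]
ft_force: [-3.3, 0.1, -0.9]
tool_pos: [522.7, -190.4, 42.3]
ft_force: [-5.9, 2.1, 5.6]
```

```bash
python3 -m handwheel '[[-0.3,0,0,0,0,0,0],[0,0,0,0,0,0,0],[0.3,0,0,0,0,0,0],[0.6,0,0,0,0,0,0],[0.6,0,0,0,0,0,0],[0.6,0,0,0,0,0,0]]' |grep -E "pos|gap|ft"
python3 -m handwheel '[[0.6,0,0,-0.5,0,0,0],[0.6,0,0,-1.5,0,0,0],[0.6,0,0,-3,0,0,0],[0.6,0,0,-3.5,0,0,0],[0.6,0,0,-3.5,0,0,0],[0.6,0,0,-3.5,0,0,0],[0.6,0,0,-2,0,0,0],[0.6,0,0,0,0,0,0],[0.6,0,0,0,0,0,0]]' |grep -E "time|pos|gap|ft"
python3 - <<'E'
from fit import *
p=snapshot('wrist');s=sense()
for q in ['wrench','wrench_end','rest_head']:
    for d in place_of(p,q)[:1]: print(q,round(d['conf'],2),np.round(d['location'],1))
m=trace(p,'wrench')[0]['pixels'];h=m.copy();h[98:]=0
u=np.argwhere(m);print(u.min(0),u.max(0))
cv2.imwrite('pics/j.png',cv2.resize(p['image'],(800,600))[:,:,::-1])
E
```

```text
tool_pos: [522.7, -190.4, 41.5]
ft_force: [0.5, -0.5, 0.5]
finger_gap: 68.6
time: 27.4
tool_pos: [523.6, -190.9, 218.8]
ft_force: [-0.5, -0.5, -0.3]
finger_gap: 68.7
wrench_end 0.58 [ 402.1 -195.8   46.4]
rest_head 0.87 [ 621.6 -180.7   26.9]
[ 42 223] [287 278]
```

View pics/j.png

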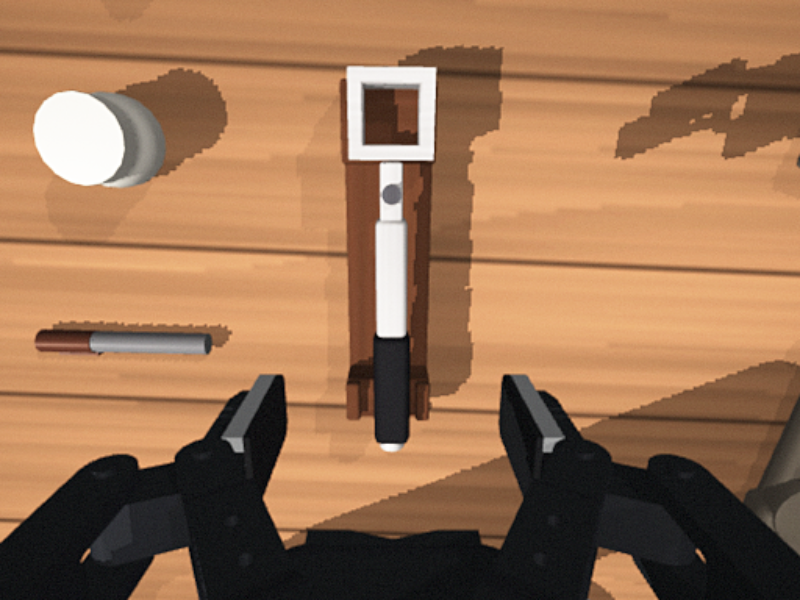

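The wrench lies back as it did before: head on its block at (391,113), black grip between the cheeks at (392,390), straight, gripper clear.

```bash
python3 -c "
from bench import hand_in
print(hand_in())"
```

```text
the job is handed in; nothing more can be done
None
```

The job is handed in: the wrench was seated on the larger mould's nut and turned clockwise until it clicked (about 6–7 mm over at the place to grip), then laid back straight in its rest at about 27 s; hand_in gave no verdict.

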